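# Right the fallen ant stand and bring it under the folding magnifier

### The arm

A 6-joint arm with a two-finger parallel gripper is mounted at the origin on the work surface. World frame = base frame: x ahead of the robot, y to its left, z up, the work surface at z = 0. Lengths are in m, angles in degrees, forces in N, time in s.
With the tool pointing down it reaches from about 0.4 to 0.825 m from the base axis. Payload 7 kg.
Tool frame: the origin (TCP) lies between the finger pads; the fingertips stand 19 mm ahead of it and the grasp point (between the pads) is the TCP; z points along the fingers, y is the line along which they close (so a half turn about z gives the same grasp; the last joint's range is limited). The gripper opens to 88 mm and grips with 3 to 60 N. Pads are 19 mm wide; open, the fingers measure 130 mm over their backs; the gripper's body (78 mm by 193 mm) begins 47 mm behind the grasp point.
Start: joints at [-55.8, 20.546, 0.682, 0, -70.136, -16.507], TCP at [0.205, -0.643, 0.246] pointing down, gripper open.
Joint ranges: [-176.03, 176.03], [-82.01, 121.73], [-58.28, 71.71], [-173.87, 95.51], [-174.79, -0.11], [-173.66, 173.66]. Speed limits (degrees/s): [136.94, 136.94, 172.46, 180, 180, 180].

### API

Orientations are given as [roll, pitch, yaw] about the fixed x, y, z axes, in that order (R = Rz(yaw) Ry(pitch) Rx(roll)).
In Python, from plant import r gives the robot as it stands. The module is installed in compiled form; this text tells all that it offers.
- The arm moves only by the shell command python3 -m pendant 'ROWS' [OPENING] [FORCE]. ROWS is JSON, a list of rows, each a list of 6 numbers: the shift along the tool's x, y, z in mm, then the turn, a rotation vector about the tool's x, y, z in rad. In form: [[tx, ty, tz, wx, wy, wz], ...]. A call has 1 to 20 rows; each row is the pose to reach, as a shift and turn from the pose commanded when the call began, along the tool's axes at that moment; what a row does not reach only later rows make up. A row lasts 1/8 s, in which the tool goes at most 62.5 mm and 10.7 degrees, less where a joint would pass 70% of its speed; a pose out of reach is approached as far as the arm can. A call with a gripper value outside its range is refused whole. OPENING is the finger opening in mm, from 0 to 87.6, set as the call begins (- or left out, the last holds). The fingers move at their own pace and stop on an object; FORCE is the grip in N (left out, the last holds). Time passes only in rows, so rows that repeat a pose let the fingers close. It gives the time, the measured TCP pose, the force, the opening and the grip force at its end, in the units of the state.
- r.get_state(): the state, without advancing time (a new reading comes with each control period).
- r.capture(name): name is "scene" or "top"; returns the picture (420x560x3 uint8, red, green, blue); there is no depth.
- r.camera_params(name): a dict with "mtx" (3x3 intrinsics, pixels), "rvec" (rotation vector, rad) and "tvec" (3), from world to camera coordinates, as OpenCV has them. Camera axes: x right, y down, z forward; pixel columns grow to the right and rows downward; lengths in m; the calibration is good to about 2 mm. A picture is of the moment at which its call begins. camera_params takes no time and is no camera call.
- r.close_job(): hands the job in; it is judged then, once.
The state is a dict: "time_s": time; "joints": joint angles; "qd": joint speeds; "joint_torque": joint torques, N m; "tcp_pos": TCP position; "eef_rot": TCP orientation; "contact_force": force on the tool from outside, world axes, zero at the start; "moment": the same for the moment, N m; "gripper_width": finger opening in m; "gripper_force": force on a finger pad.
Only numpy, scipy, OpenCV 4.12 (cv2) and the standard library are available. Lean on these libraries where they do the work, as an engineer would, in place of code of your own. Each camera call takes 0.05 s, during which the arm holds its last target. There are 200 camera calls.

### The job

The black stand with the white ant model has fallen over. Tip it back onto its foot, easing it down rather than letting it clap down, then slide it across the table so that the ant is centred on the blue card where the magnifier's lens will come, and fold the lens down level over it. The ant is only plugged on, so keep the stand's heel on the table instead of picking the stand up, do not touch the ant, and leave the jar, the beetle stand and the brush where they are.

Things in the scene. Friction and masses are not known exactly. Their poses are not given: they have to be found in the camera images.
- stand: Black specimen stand, 0.36 to 0.56 kg, nearly all in its foot: plate 100 (x) x 64 (y) x 14 mm. Post 16 x 20 mm, 74 mm high, 34 mm towards +x of the foot's middle, with a cork (16 mm thick, 64 mm up) ending flush with the +x edge. Towards -x the foot is a bare tab with a dark thumb dish. Origin: centre of the underside; z is up the post.
- stand_heel (a point): Middle of the foot's heel edge at the underside, 50 mm towards the stand's +x. At the start the stand has fallen over this edge: it rests on heel and cork, own x straight down, plate on edge, bare underside roughly facing the robot, post and ant lying away from the robot. It is righted by turning it about this edge, which stays put if that is done slowly.
- stand_tab (a point): Middle of the foot's free tab edge at the underside, 50 mm towards the stand's -x; 100 mm above the table at the start. Pulling it towards the underside's side (to the robot) with under 1 N tips the stand; it passes its balance after about 12 degrees and then falls on unless held back. A last drop of this edge from under 20 mm does no harm. Righted, it lies 100 mm nearer the robot than the heel.
- ant: White ant model fixed on the stand, 66 mm long along the stand's y, 26 mm over the legs along x. Origin: middle of its body, 10 mm towards +x and 71 mm above the stand's origin; highest point 85 mm above the underside. Fragile: the robot must not touch it.
- magnifier: Folding magnifier, fixed to the table: round grey foot 96 mm across and 22 mm high, steel column 13 mm thick, hinge 172 mm up. Origin: on the column's axis at table level. The lens arm reaches towards its -x (roughly to the robot). A thin blue card 130 x 130 mm, no obstacle, lies on the table where the lens comes down.
- view_spot (a point): Centre of the blue card, on the table straight below the lens centre when the lens is folded level: 110 mm from the column axis towards the magnifier's -x.
- lens_pivot (a point): Hinge axis of the lens arm, on the column's axis, 172 mm above the table; the hinge axis is the magnifier's y.
- lens (a joint): Angle of the lens arm above level, rad: 0 = level, folded down on its stop; it starts raised at 0.95 to 1.25. It stays where it is left (stiff hinge, 0.3 N m); pressing its tab down takes 1 to 7 N. Lens ring 112 mm across, 10 mm thick, centred 110 mm from the hinge.
- lens_tab (a point): Upper side of the small black press tab on the lens ring's free end (tab 20 x 18 x 8 mm), 175 mm from the hinge axis along the arm and 4 mm above the arm's middle plane.
- jar: Bystander: closed clear jar with black cap, 52 mm in diameter, 85 mm tall, origin at the centre of its underside.
- beetle: Bystander: green beetle model on a round wooden foot 90 mm in diameter, about 80 mm tall, origin at the centre of its underside.
- brush: Bystander: brush 170 mm long lying on the table.
- drawer: Fixed wooden insect drawer, 260 x 340 x 55 mm, open at the top, origin at the centre of its underside; an obstacle on the left.

How it is judged (in metres and radians):
On the way, in this order (a step that is already met when the one before it is completed fails the run):
1. the stand stands upright on its foot, at rest (angle between stand's own z axis and vertical below 0.05 rad and height (world z) of stand below 0.005 m and angular speed of stand below 0.3 rad/s), for 0.2 s.
2. the stand stands upright with the ant within 20 mm of the view spot (angle between stand's own z axis and vertical below 0.05 rad and height (world z) of stand below 0.005 m and horizontal distance between ant and view_spot below 0.02 m and linear speed of stand below 0.02 m/s), for 0.2 s.
At the end, for the whole second after the job is handed in: The stand stands upright (within 3 degrees) and at rest with its foot flat on the table, the ant within 20 mm (in plan) of the view spot, and the lens is folded down to within 0.1 rad of level (all of step 2 and value of joint lens below 0.1 rad); the robot touches nothing.
It fails at once if the stand claps down (turns faster than 8.5 rad/s, as when its tab edge drops freely from more than about 25 mm) (angular speed of stand above 8.5 rad/s).
It fails at once if the stand is picked up (heel edge more than 20 mm above the table) (height (world z) of stand_heel above 0.02 m).
It fails at once if the robot touches the ant (over 0.5 N) (contact force between any of the fingers, the arm and ant above 0.5 N).
It fails at once if the jar, the beetle stand or the brush is moved more than 20 mm (distance of any of jar, beetle, brush from where it was at the start of the episode above 0.02 m).
It also fails if it takes over 72 s, if anything falls off the work surface, if the arm or the gripper's body presses on something with over 40 N, if the wrist force passes 120 N, or if a joint passes its speed limit or range.

## Working session

There is one attempt and no reset: what is moved stays moved. The work goes in short steps, Python scripts to look and compute and a shell command to move; the robot and the scene stay as the last step left them, time stands still between calls to the robot, and variables do not carry over. Pictures are saved under pics/ and viewed, at most 10 in all, crops included, and the job is handed in when it is done.

```bash
mkdir -p pics; ls; python3 - <<'E'
from plant import r
import cv2
for n in("scene","top"):
    cv2.imwrite(f"pics/{n}0.png",r.capture(n)[:,:,::-1]); print(n,r.camera_params(n))
s=r.get_state();print(s)
E
```

```text
pics
scene {'mtx': array([[414.98999079,   0.        , 287.28714697],
       [  0.        , 414.98999079, 204.47630264],
       [  0.        ,   0.        ,   1.        ]]), 'rvec': array([ 1.74831495,  1.69068766, -0.77358263]), 'tvec': array([-0.09942245, -0.31199335,  1.71178745])}
top {'mtx': array([[446.84872522,   0.        , 272.31757714],
       [  0.        , 446.84872522, 213.45274226],
       [  0.        ,   0.        ,   1.        ]]), 'rvec': array([ 2.16337344, -2.19218115,  0.05790078]), 'tvec': array([0.07670314, 0.58501179, 1.28941089])}
{'time_s': 0.1, 'joints': array([-5.58009078e+01,  2.05872353e+01,  6.38686101e-01, -1.76664804e-02,
       -7.01353456e+01, -1.65070608e+01]), 'qd': array([ 0.01698115, -0.08182878,  0.14747714,  0.00450871,  0.03537383,
        0.03804945]), 'joint_torque': array([-1.62515858e-03, -5.84162843e+01,  2.93751597e+01,  7.01555550e+00,
        1.01557942e-02, -4.97388328e-05]), 'tcp_pos': array([ 0.20498633, -0.64269172,  0.24471509]), 'eef_rot': array([ 1.79914844e+02, -7.91549478e-03, -1.62313978e+02]), 'contact_force': array([-0.40951618, -0.60210273, -0.16999915]), 'moment': array([ 0.01910003, -0.05172043,  0.03049082]), 'gripper_force': 0.0, 'gripper_width': 0.08759854625542335}
```

View pics/scene0.png

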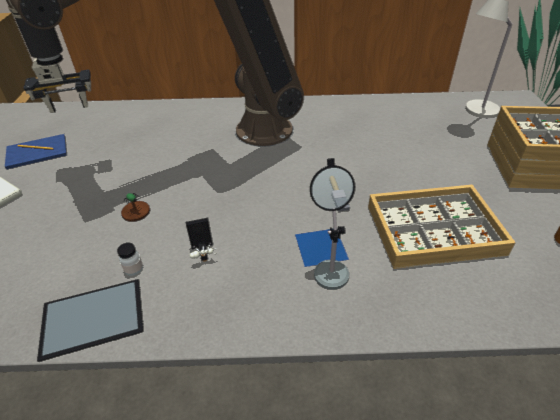

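View pics/top0.png

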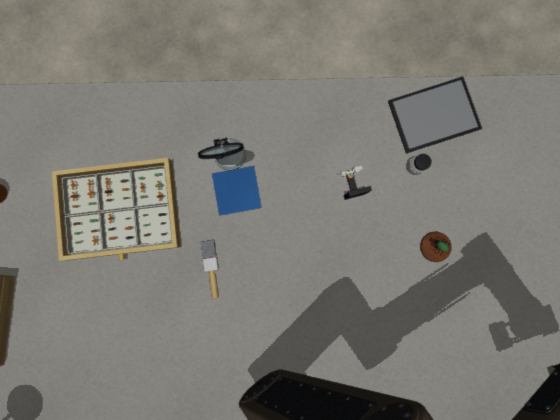

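The scene view shows the fallen stand at about (200,240) and the lens raised at (332,188). In the top view the stand is at (357,190), the blue card at (237,190), the jar at (419,163), the beetle at (436,247) and the brush at (211,268). Next I'll zoom in on these.

```bash
cat > h.py <<'E'
import numpy as np, cv2
from plant import r
def cam(n):
    p=r.camera_params(n); return p["mtx"],cv2.Rodrigues(p["rvec"])[0],np.ravel(p["tvec"])
def ray(n,uv):
    K,R,t=cam(n); d=R.T@np.linalg.solve(K,[*uv,1]); return -R.T@t,d
def onz(n,uv,z):
    o,d=ray(n,uv); return o+d*(z-o[2])/d[2]
def tri(a,b):   # pixel in scene, pixel in top
    (o1,d1),(o2,d2)=ray("scene",a),ray("top",b)
    s=np.linalg.lstsq(np.c_[d1,-d2],o2-o1,rcond=None)[0]
    p,q=o1+s[0]*d1,o2+s[1]*d2; return (p+q)/2,np.linalg.norm(p-q)
def proj(n,P):
    K,R,t=cam(n); return cv2.projectPoints(np.float64(P).reshape(-1,3),cv2.Rodrigues(R)[0],t,K,None)[0][:,0]
def crop(img,u,v,w,h,W,H): # grid labels every 10px
    c=cv2.resize(img[v:v+h,u:u+w],(W,H),interpolation=cv2.INTER_CUBIC)
    for x in range(u-u%10+10,u+w,10):
        X=(x-u)*W//w; cv2.line(c,(X,0),(X,6),(0,0,255),1); x%20 or cv2.putText(c,str(x),(X-10,16),0,.35,(0,0,255))
    for y in range(v-v%10+10,v+h,10):
        Y=(y-v)*H//h; cv2.line(c,(0,Y),(6,Y),(0,0,255),1); y%20 or cv2.putText(c,str(y),(8,Y+4),0,.35,(0,0,255))
    return c
def shot(name,spec):
    im={n:np.ascontiguousarray(r.capture(n)[:,:,::-1]) for n in ("scene","top")}
    t=[crop(im[s[0]],*s[1:5],400,300) for s in spec]
    cv2.imwrite(name,np.vstack([np.hstack(t[:2]),np.hstack(t[2:])]) if len(t)>2 else np.hstack(t))
E
python3 - <<'E'
from h import *
shot("pics/a.png",[("scene",150,195,100,75),("top",320,150,80,60),("scene",280,150,184,138),("top",180,125,120,90)])
E
```

```text
(no output)
```

View pics/a.png

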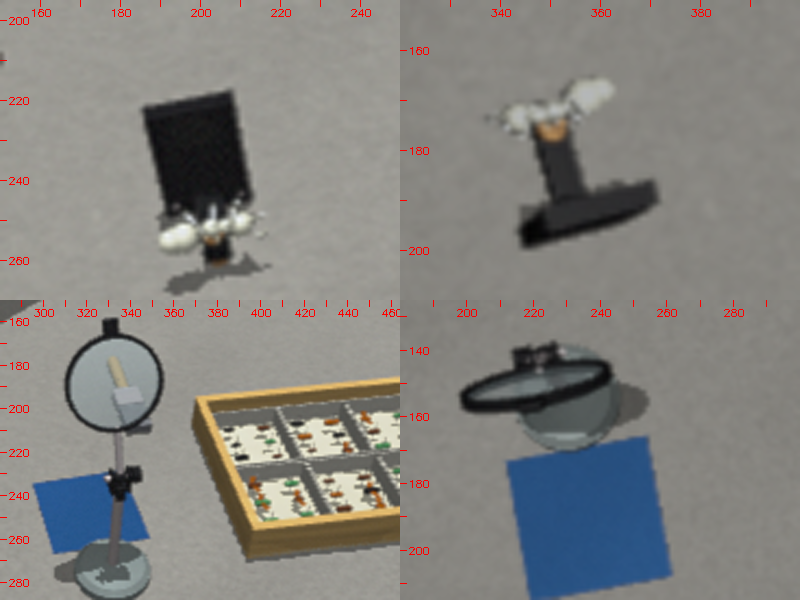

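The crops show the stand's tab edge in the scene view at (186,221)–(208.5,218). In the top view the plate runs from (344,198) to (371,188), with the ant beyond it. The card corners in the top view are (212,172.4), (254.4,165.8), (261.3,207.8) and (218.7,214.7), and the lens tab in the scene view is at (330,161).

```bash
python3 - <<'E'
from h import *
print("cams",ray("scene",(0,0))[0],ray("top",(0,0))[0])
C=np.array([onz("top",p,0) for p in [(212,172.4),(254.4,165.8),(261.3,207.8),(218.7,214.7)]]);c=C.mean(0)
f=(C[0]+C[1]-C[2]-C[3]);print("card",c,"yaw",np.degrees(np.arctan2(f[1],f[0])),np.linalg.norm(C-np.roll(C,1,0),axis=1))
for z in(0,.022):print("foot", onz("scene",(332.5,274 if z==0 else 269),z))
for p in [(186,221),(208.5,218)]:print("tab corner",onz("scene",p,.1))
for a in [(186,221),(208.5,218)]:
  for b in [(344,199.6),(371.8,190)]:print("tri",tri(a,b))
A=[onz("scene",p,.1) for p in [(186,221),(208.5,218)]]
print(proj("top",A))
# lens tab, ring
print("tab tri",tri((330.5,161),(219,139)))
print("ring", tri((332,188),(221,151)))
print("jar",onz("top",(419,163),.05),"beetle",onz("top",(436,247),.0),"brush",onz("top",(208,240),0),onz("top",(215,297),0))
print("ant", tri((203,251),(352,173)))
E
```

```text
cams [1.4907796  0.06833635 0.90019291] [0.4944288  0.04775074 1.32814255]
card [0.65902404 0.17544559 0.        ] yaw 8.708402583685904 [0.12922905 0.12901722 0.12835402 0.12885748]
foot [7.67571768e-01 2.02131986e-01 1.11022302e-16]
foot [0.76811654 0.20074414 0.022     ]
tab corner [ 0.64523103 -0.20070892  0.1       ]
tab corner [ 0.63554085 -0.13905044  0.1       ]
tri (array([ 0.62441142, -0.16969467,  0.08013168]), np.float64(0.07339610640251364))
tri (array([ 0.64142284, -0.20490406,  0.09673414]), np.float64(0.005938572575188829))
tri (array([ 0.61818303, -0.13793897,  0.0834317 ]), np.float64(0.010567042528502258))
tri (array([ 0.63820171, -0.17143027,  0.10811846]), np.float64(0.06688653443102048))
[[369.38280581 188.66161741]
 [347.039977   192.48285674]]
tab tri (array([0.72988295, 0.18008884, 0.3532023 ]), np.float64(0.0007094816577205588))
ring (array([0.72130889, 0.18826709, 0.26734979]), np.float64(0.0032043637723610406))
jar [ 0.72347125 -0.3549648   0.05      ] beetle [ 0.48172042 -0.41167635  0.        ] brush [0.51093356 0.26164909 0.        ] [0.34291584 0.24139441 0.        ]
ant (array([ 0.69947466, -0.16056389,  0.03410991]), np.float64(0.008517993577596313))
```

```bash
python3 - <<'E'
from h import *
from scipy.optimize import minimize
box=lambda a,b:np.array([[x,y,z] for x in(a[0],b[0]) for y in(a[1],b[1]) for z in(a[2],b[2])])
parts=[box((-.05,-.032,0),(.05,.032,.014)),box((.026,-.01,.014),(.042,.01,.06))]
roi={"scene":(170,205,225,262),"top":(330,160,385,210)}
M={}
for n,(a,b,c,d) in roi.items():
    g=r.capture(n).max(2); m=np.zeros(g.shape,np.float32); m[b:d,a:c]=(g[b:d,a:c]<75); M[n]=m; print(m.sum())
def sil(n,p):
    hx,hy,w=p; c,s=np.cos(w),np.sin(w); m=np.zeros((420*4,560*4),np.uint8)
    for P in parts:
        # fallen: own x -> down, own z -> horizontal fwd, heel (x=.05) at z=0
        X=np.c_[hx+c*P[:,2]-s*P[:,1],hy+s*P[:,2]+c*P[:,1],.05-P[:,0]]
        cv2.fillConvexPoly(m,cv2.convexHull(np.int32(np.round((proj(n,X)+.5)*4))),1)
    return cv2.resize(m.astype(np.float32),(560,420),interpolation=cv2.INTER_AREA)
f=lambda p:sum(np.abs(sil(n,p)-M[n]).sum() for n in M)
best=min((minimize(f,[.64,-.17,w],method="Nelder-Mead",options=dict(initial_simplex=[[.64,-.17,w],[.65,-.17,w],[.64,-.16,w],[.64,-.17,w+.1]])) for w in(.1,.2,.3)),key=lambda o:o.fun)
print(best.x,np.degrees(best.x[2]),best.fun,[np.abs(sil(n,best.x)-M[n]).sum() for n in M])
# lens angle
w=np.radians(8.7);col=np.array([.659+.11*np.cos(w),.1754+.11*np.sin(w),.172]);print("col",col)
e=np.array([np.cos(w),np.sin(w),0])
for th in(.95,1.05,1.15,1.25):
    q=lambda L:col+L*(-np.cos(th)*e+np.sin(th)*np.array([0,0,1]))
    print(th,q(.11),q(.175),proj("scene",[q(.11),q(.183)]).round(1).tolist(),proj("top",[q(.11),q(.183)]).round(1).tolist())
E
```

```text
663.0
287.0
[ 0.63480802 -0.17436467  0.2461154 ] 14.101373595400105 199.875 [np.float32(150.375), np.float32(49.5)]
col [0.76773433 0.19203869 0.172     ]
0.95 [0.70448541 0.18236025 0.26147571] [0.66711105 0.17664116 0.31434771] [[328.0, 185.6], [324.9, 155.7]] [[223.1, 158.3], [222.7, 171.4]]
1.05 [0.71363127 0.18375976 0.26741655] [0.68166129 0.17886766 0.32379906] [[329.1, 186.1], [326.7, 156.0]] [[222.2, 154.1], [221.1, 164.1]]
1.15 [0.72331772 0.18524199 0.27240403] [0.69707154 0.18122576 0.33173369] [[330.3, 187.0], [328.6, 157.0]] [[221.3, 149.7], [219.5, 156.3]]
1.25 [0.73344796 0.18679214 0.27638831] [0.71318784 0.1836919  0.33807231] [[331.5, 188.4], [330.7, 158.8]] [[220.4, 145.1], [217.9, 148.3]]
```

```bash
cat >> h.py <<'E'
from scipy.spatial.transform import Rotation as Ro
def tool(yaw,tilt):  # deg; tilt leans the gripper body back, tips forward along yaw
    a,t=np.radians([yaw,tilt]); y=np.array([-np.sin(a),np.cos(a),0]); z=np.array([np.sin(t)*np.cos(a),np.sin(t)*np.sin(a),-np.cos(t)])
    return Ro.from_matrix(np.c_[np.cross(y,z),y,z])
def go(p,R,p0=None,R0=None):
    s=r.get_state(); p0=s["tcp_pos"] if p0 is None else np.array(p0); R0=Ro.from_euler("xyz",s["eef_rot"],degrees=True) if R0 is None else R0
    return np.r_[R0.inv().apply(np.array(p)-p0)*1000,(R0.inv()*R).as_rotvec()].round(3).tolist()
E
python3 - <<'E'
from h import *
print(go([.61,-.18,.181],tool(14,20)))
E
```

```text
[-526.448, 317.981, 64.391, 0.012, -0.349, 0.064]
```

```bash
python3 -m pendant '[[-30,20,4,0,-0.02,0],[-80,48,10,0,-0.06,0.01],[-130,79,16,0,-0.1,0.02],[-180,109,22,0,-0.14,0.03],[-230,139,28,0,-0.18,0.04],[-280,169,34,0.01,-0.22,0.05],[-330,199,40,0.01,-0.26,0.06],[-380,230,46,0.01,-0.3,0.064],[-430,260,53,0.012,-0.34,0.064],[-480,290,59,0.012,-0.349,0.064],[-510,308,62,0.012,-0.349,0.064],[-526,318,64,0.012,-0.349,0.064],[-526,318,64,0.012,-0.349,0.064],[-526,318,64,0.012,-0.349,0.064]]' 87.6 6
python3 - <<'E'
from h import *
print(r.get_state()["joints"])
shot("pics/b.png",[("scene",140,160,120,90),("top",310,140,120,90)])
E
```

```text
time_s: 2.05
tcp_pos: [0.6093, -0.1804, 0.1816]
eef_rot: [-180.0, 20.0, -166.0]
contact_force: [-0.8, 1.3, 0.0]
gripper_width: 0.0876
gripper_force: 0.0
[ -2.35173235  11.49436549 -20.36905929  -8.69944515 -39.2059337
 -67.82388591]
```

View pics/b.png

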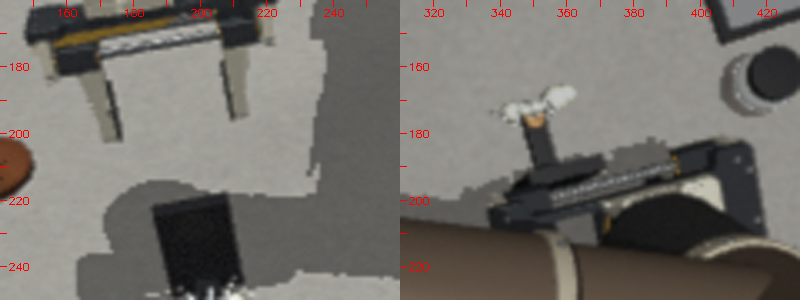

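The scene view shows the fingertips at (173,202) and (211.5,196), above the plate's top edge at (186,221)–(208.5,218) and roughly parallel to it. I'll check the lateral offset numerically.

```bash
python3 - <<'E'
from h import *
s=r.get_state();R=Ro.from_euler("xyz",s["eef_rot"],degrees=True);p=s["tcp_pos"]
print("tips",proj("scene",[p+R.apply([0,y,.019]) for y in(-.044,.044)]).round(1).tolist())
g=np.array([.636,-.1737,.106])
print("tips at grasp",proj("scene",[g+R.apply([0,y,.019]) for y in(-.044,0,.044)]).round(1).tolist())
for w in(9,12,14):
  e=np.array([np.cos(np.radians(w)),np.sin(np.radians(w)),0]);y=np.array([-e[1],e[0],0])
  for h in([.635,-.174,.1],[.638,-.171,.1]): print(w,h,proj("scene",[h+k*y for k in(-.032,0,.032)]).round(1).tolist())
print(go([.636,-.1737,.106],tool(13,20)))
E
```

```text
tips [[175.2, 199.4], [207.5, 193.6]]
tips at grasp [[181.2, 226.1], [197.0, 223.0], [212.6, 220.0]]
9 [0.635, -0.174, 0.1] [[184.5, 219.8], [196.1, 218.2], [207.5, 216.7]]
9 [0.638, -0.171, 0.1] [[185.4, 220.5], [197.0, 218.9], [208.5, 217.4]]
12 [0.635, -0.174, 0.1] [[184.6, 220.2], [196.1, 218.2], [207.5, 216.3]]
12 [0.638, -0.171, 0.1] [[185.5, 220.9], [197.0, 218.9], [208.4, 217.0]]
14 [0.635, -0.174, 0.1] [[184.6, 220.4], [196.1, 218.2], [207.5, 216.0]]
14 [0.638, -0.171, 0.1] [[185.5, 221.1], [197.0, 218.9], [208.4, 216.7]]
[-0.155, 0.589, 80.691, 0.005, 0.0, 0.016]
```

```bash
python3 -m pendant '[[-1,1,10,0.005,0,0.02],[-2,2,25,0.015,0,0.049],[-3.6,2.5,42,0.017,0,0.049],[-3.6,2.5,58,0.017,0,0.049],[-3.6,2.5,70,0.017,0,0.049],[-3.6,2.5,78,0.017,0,0.049],[-3.6,2.5,82,0.017,0,0.049],[-3.6,2.5,82,0.017,0,0.049]]' 87.6 6
python3 - <<'E'
from h import *
shot("pics/c.png",[("scene",150,170,100,75),("top",310,140,120,90)])
E
```

```text
time_s: 3.15
tcp_pos: [0.6396, -0.1703, 0.1057]
eef_rot: [180.0, 20.0, -169.0]
contact_force: [0.0, -0.1, 1.2]
gripper_width: 0.0877
gripper_force: 0.0
```

View pics/c.png

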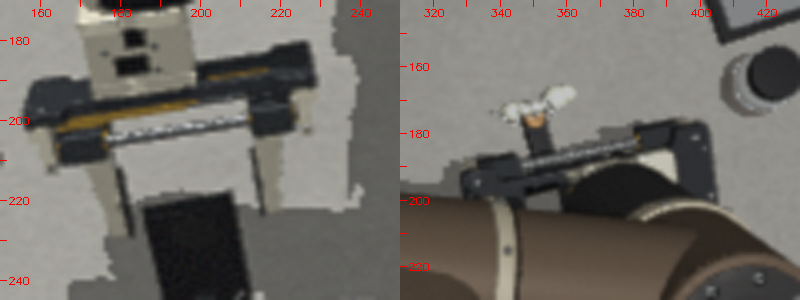

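The fingers straddle the plate in the scene view: the inner faces are at columns 182 and 215, and the plate is between 186 and 209. I'll close gently.

```bash
python3 -m pendant '[[0,0,0,0,0,0],[0,0,0,0,0,0],[0,0,0,0,0,0],[0,0,0,0,0,0],[0,0,0,0,0,0],[0,0,0,0,0,0]]' 58 6
python3 - <<'E'
from h import *
R0=tool(11,20); w=np.radians(11); e=np.array([np.cos(w),np.sin(w),0]); 
s=r.get_state(); tcp=s["tcp_pos"]; P0=tcp+.017*R0.apply([0,0,1]); rho=P0[2]; 
print(tcp,P0,s["gripper_width"],s["gripper_force"])
heel=P0-.007*e; heel[2]=0
for d in range(5,91,5):
    a=np.radians(d); P=heel+e*(.007*np.cos(a)-rho*np.sin(a)); P[2]=rho*np.cos(a)+.007*np.sin(a)
    print(d,(R0.inv().apply(P-P0)*1000).round(1).tolist(),P[2].round(4))
E
```

```text
time_s: 4.0
tcp_pos: [0.6403, -0.1707, 0.1066]
eef_rot: [-179.9, 20.1, -169.0]
contact_force: [0.2, -4.0, 5.6]
gripper_width: 0.0643
gripper_force: 6.0
[ 0.64028798 -0.17066977  0.10661099] [ 0.6459955  -0.16956034  0.09063621] 0.06431733802301211 6.032964710175293
5 [7.4, 0.0, -3.0] 0.0909
10 [14.9, 0.0, -5.3] 0.0905
15 [22.7, -0.0, -6.9] 0.0894
20 [30.6, 0.0, -7.9] 0.0876
25 [38.5, -0.0, -8.1] 0.0851
30 [46.4, -0.0, -7.7] 0.082
35 [54.3, -0.0, -6.6] 0.0783
40 [62.0, -0.0, -4.8] 0.0739
45 [69.5, -0.0, -2.3] 0.069
50 [76.8, 0.0, 0.8] 0.0636
55 [83.8, -0.0, 4.5] 0.0577
60 [90.5, -0.0, 8.8] 0.0514
65 [96.7, -0.0, 13.7] 0.0446
70 [102.5, -0.0, 19.2] 0.0376
75 [107.8, -0.0, 25.1] 0.0302
80 [112.6, -0.0, 31.4] 0.0226
85 [116.8, -0.0, 38.1] 0.0149
90 [120.4, -0.0, 45.2] 0.007
```

```bash
python3 -m pendant '[[3.5,0,-1.5,0,0,0],[7.4,0,-3,0,0,0],[11,0,-4.2,0,0,0],[14.9,0,-5.3,0,0,0],[18.8,0,-6.1,0,0,0],[22.7,0,-6.9,0,0,0],[26.6,0,-7.4,0,0,0],[30.6,0,-7.9,0,0,0],[34.5,0,-8,0,0,0],[38.5,0,-8.1,0,0,0],[38.5,0,-8.1,0,0,0]]' 58 6
python3 - <<'E'
from h import *
shot("pics/d.png",[("scene",150,170,100,75),("top",310,140,120,90)])
E
```

```text
time_s: 5.38
tcp_pos: [0.6006, -0.1778, 0.0997]
eef_rot: [180.0, 20.0, -169.0]
contact_force: [-1.0, -4.1, 3.1]
gripper_width: 0.0645
gripper_force: 6.0
```

View pics/d.png

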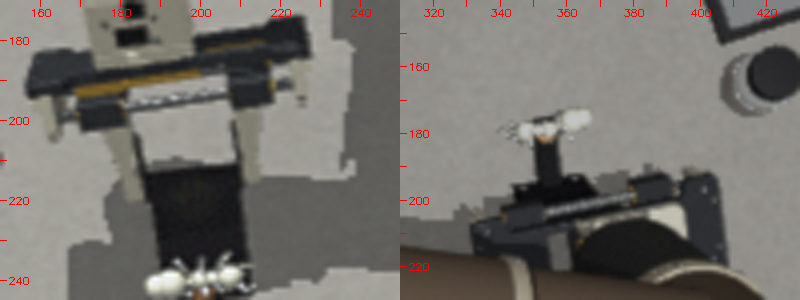

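The stand is tilting with the gripper: its top edge is now at (187,213)–(210,211) and the ant has risen to row 240. I'll continue the arc.

```bash
python3 -m pendant '[[4,0,0.1,0,0,0],[7.9,0,0.4,0,0,0],[11.8,0,0.9,0,0,0],[15.8,0,1.5,0,0,0],[19.6,0,2.4,0,0,0],[23.5,0,3.3,0,0,0],[27.2,0,4.5,0,0,0],[31,0,5.8,0,0,0],[34.7,0,7.3,0,0,0],[38.3,0,8.9,0,0,0],[41.8,0,10.7,0,0,0],[45.3,0,12.6,0,0,0],[48.7,0,14.7,0,0,0],[52,0,16.9,0,0,0],[55.1,0,19.3,0,0,0],[58.2,0,21.8,0,0,0],[61.1,0,24.5,0,0,0],[64,0,27.3,0,0,0],[64,0,27.3,0,0,0]]' 58 8
python3 - <<'E'
from h import *
shot("pics/e.png",[("scene",150,170,100,75),("top",310,140,120,90)])
E
```

```text
time_s: 7.85
tcp_pos: [0.5513, -0.1874, 0.0523]
eef_rot: [180.0, 20.0, -169.0]
contact_force: [-0.3, -0.6, -1.0]
gripper_width: 0.0644
gripper_force: 8.0
```

View pics/e.png

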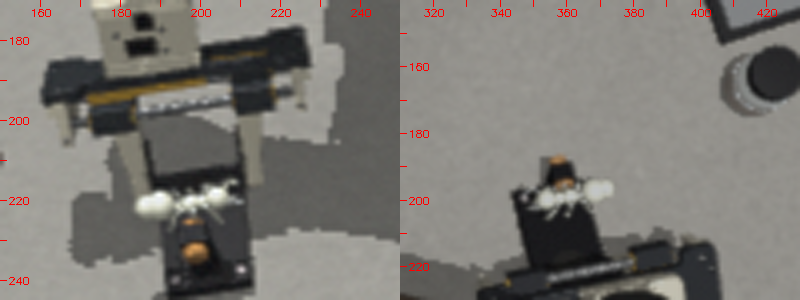

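The stand has turned about 70° with its heel in place, and the ant at (195,220) is clear of the gripper. I'll finish the last degrees slowly.

```bash
python3 -m pendant '[[2.5,0,2.7,0,0,0],[5,0,5.6,0,0,0],[7.3,0,8.5,0,0,0],[9.6,0,11.6,0,0,0],[11.8,0,14.8,0,0,0],[13.8,0,18,0,0,0],[15.3,0,20.5,0,0,0],[16.5,0,23,0,0,0],[17.3,0,25,0,0,0],[17.9,0,26,0,0,0],[17.9,0,26,0,0,0],[17.9,0,26,0,0,0]]' 58 8
```

```text
time_s: 9.45
tcp_pos: [0.5438, -0.1888, 0.0222]
eef_rot: [180.0, 20.0, -169.0]
contact_force: [-0.0, 0.9, -0.2]
gripper_width: 0.064
gripper_force: 8.0
```

```bash
python3 -m pendant '[[0,0,0,0,0,0],[0,0,0,0,0,0],[0,0,0,0,0,0],[0,0,0,0,0,0],[0,0,0,0,0,0],[0,0,0,0,0,0]]' 72 8
python3 - <<'E'
from h import *
shot("pics/f.png",[("scene",150,170,100,75),("top",310,140,120,90)])
E
```

```text
time_s: 10.2
tcp_pos: [0.5436, -0.1889, 0.0221]
eef_rot: [180.0, 20.0, -169.0]
contact_force: [1.0, -0.6, 0.2]
gripper_width: 0.0718
gripper_force: 0.0
```

View pics/f.png

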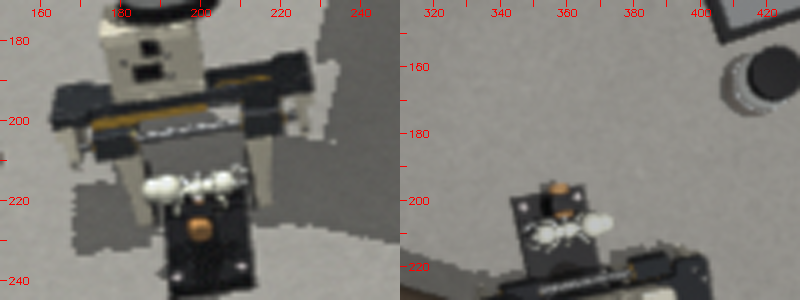

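The stand is upright. In the top view its heel corners are at (343.9,199.4) and (364.6,194.9). In the scene view the near corners are at about (193,244.5) and (213.7,242), and the ant is at (199,216.5). The gripper is clear of the ant.

```bash
python3 - <<'E'
from h import *
A=[onz("top",p,.014) for p in[(343.9,199.4),(364.6,194.9)]]; B=[onz("scene",p,.0) for p in[(193,244.5),(213.7,242)]]
for a in(A,B):
    m=(a[0]+a[1])/2; d=a[0]-a[1] if a is A else a[1]-a[0]; print(m,np.linalg.norm(d),np.degrees(np.arctan2(-d[0],d[1])))
print("ant",onz("scene",(199,216.5),.073),onz("top",(356,208.5),.073), tri((199,216.5),(356,208.5)))
s=r.get_state();t=s["tcp_pos"];Rt=tool(11,20);print("grip",t+.017*Rt.apply([0,0,1]))
w=np.radians(11);e=np.array([np.cos(w),np.sin(w),0])
print("ant by grip",t+.017*Rt.apply([0,0,1])+.050*e)
E
```

```text
[ 0.63128357 -0.17298034  0.014     ] 0.06239989894778284 11.503276736791344
[ 0.63768377 -0.1677442   0.        ] 0.06087522565695039 7.322040805827856
ant [ 0.599137   -0.17461063  0.073     ] [ 0.59303266 -0.16715998  0.073     ] (array([ 0.59390443, -0.17204442,  0.06783024]), np.float64(0.007926744028049729))
grip [ 0.54929685 -0.18780346  0.00606291]
ant by grip [ 0.59837821 -0.17826301  0.00606291]
```

```bash
python3 -m pendant '[[0,0,0,0,0,0],[0,0,0,0,0,0],[0,0,0,0,0,0],[0,0,0,0,0,0],[-1.2,3.3,0.44,0,0,0],[-3.6,10,1.3,0,0,0],[-8.4,23.4,3.1,0,0,0],[-14.5,40.2,5.3,0,0,0],[-20.5,56.9,7.5,0,0,0],[-26.5,73.7,9.6,0,0,0],[-32.5,90.4,11.8,0,0,0],[-38.6,107,14,0,0,0],[-44.6,124,16.2,0,0,0],[-50.6,141,18.4,0,0,0],[-55.4,154,20.2,0,0,0],[-59,164,21.4,0,0,0],[-60.3,167.4,21.9,0,0,0]]' 58 15 && python3 -m pendant '[[-1.2,3.3,0.44,0,0,0],[-3.6,10,1.3,0,0,0],[-8.4,23.4,3.1,0,0,0],[-14.5,40.2,5.3,0,0,0],[-20.5,56.9,7.5,0,0,0],[-26.5,73.7,9.6,0,0,0],[-32.5,90.4,11.8,0,0,0],[-38.6,107,14,0,0,0],[-44.6,124,16.2,0,0,0],[-50.6,141,18.4,0,0,0],[-55.4,154,20.2,0,0,0],[-59,164,21.4,0,0,0],[-60.3,167.4,21.9,0,0,0],[-60.3,167.4,21.9,0,0,0],[-60.3,167.4,21.9,0,0,0]]'
python3 - <<'E'
from h import *
shot("pics/g.png",[("scene",270,150,120,90),("top",180,125,120,90)])
E
```

```text
time_s: 12.42
tcp_pos: [0.5703, -0.0024, 0.0218]
eef_rot: [178.0, 19.2, -169.0]
contact_force: [0.8, -11.0, 15.3]
gripper_width: 0.0639
gripper_force: 15.6
time_s: 14.3
tcp_pos: [0.6036, 0.1726, 0.0363]
eef_rot: [177.4, 17.7, -168.9]
contact_force: [0.6, -0.1, -4.7]
gripper_width: 0.0643
gripper_force: 15.0
```

View pics/g.png

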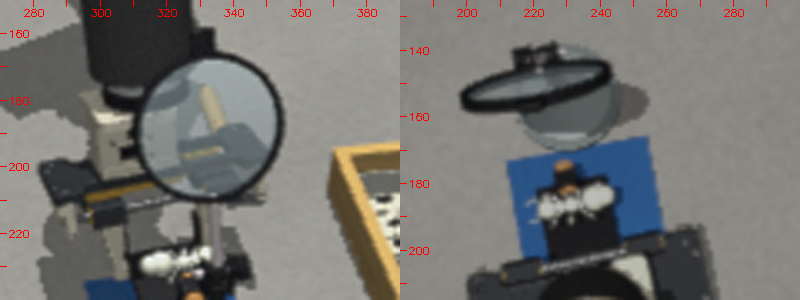

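The stand is on the card, with the ant at (232.5,186.5) in the top view and (323.5,228.6) in the scene view. However, the TCP rose about 14 mm and the tool rolled slightly. I'll measure before correcting.

```bash
python3 - <<'E'
from h import *
print("ant",tri((323.5,228.6),(232.5,186.5)),onz("top",(232.5,186.5),.073))
s=r.get_state();print(s["tcp_pos"],s["eef_rot"],s["joints"],s["contact_force"],s["moment"])
R=Ro.from_euler("xyz",s["eef_rot"],degrees=True);g=s["tcp_pos"]+.017*R.apply([0,0,1]);w=np.radians(11);print("ant by grip",g[:2]+.05*np.array([np.cos(w),np.sin(w)]),g)
print("lower",go(s["tcp_pos"]*[1,1,0]+[0,0,.0225],tool(11,20)))
print("lower+shift",go([.6045,.1665,.0225],tool(11,20)))
E
```

```text
ant (array([0.66088391, 0.18218826, 0.07011718]), np.float64(0.003883352159100647)) [0.66041649 0.17993314 0.073     ]
[0.60353121 0.17247517 0.03626965] [ 177.38607615   17.66497161 -168.88417317] [  30.75093468   20.30914778  -48.58182085   43.46191996   -4.91272643
 -152.06439088] [-0.00871176  1.30020345 -3.60256416] [-0.35714572  1.44573431  0.07614117]
ant by grip [0.65751971 0.18376989] [0.60843835 0.17422944 0.0200881 ]
lower [4.178, -0.598, 13.107, 0.046, -0.041, 0.001]
lower+shift [4.37, -6.639, 12.77, 0.046, -0.041, 0.001]
```

```bash
python3 - <<'E'
from h import *
for t in(17,13):
    R=tool(11,t)
    for P in([.6085,.1742,.0200],[.6085,.172,.0065],[.6085,.168,.0065]): print(t,go(np.array(P)-.017*R.apply([0,0,1]),R))
E
```

```text
17 [-0.223, 0.74, 0.118, 0.046, 0.012, 0.002]
17 [4.278, -1.997, 12.741, 0.046, 0.012, 0.002]
17 [5.013, -5.907, 12.328, 0.046, 0.012, 0.002]
13 [-1.408, 0.735, 0.173, 0.046, 0.081, 0.004]
13 [3.093, -2.002, 12.796, 0.046, 0.081, 0.004]
13 [3.827, -5.912, 12.383, 0.046, 0.081, 0.004]
```

```bash
python3 -m pendant '[[-0.3,0.2,0,0.01,0.02,0],[-0.7,0.4,0.1,0.02,0.04,0.002],[-1,0.6,0.1,0.035,0.06,0.003],[-1.4,0.7,0.2,0.046,0.081,0.004],[-0.6,0,2.7,0.046,0.081,0.004],[0.1,-0.5,4.8,0.046,0.081,0.004],[0.9,-1,6.8,0.046,0.081,0.004],[1.6,-1.3,8.9,0.046,0.081,0.004],[2.3,-1.6,10.9,0.046,0.081,0.004],[3.1,-2,12.8,0.046,0.081,0.004],[3.1,-2,12.8,0.046,0.081,0.004],[3.1,-2,12.8,0.046,0.081,0.004]]'
python3 - <<'E'
from h import *
print(r.get_state()["joints"],r.get_state()["moment"])
print(go([.6045+.0,.1655,.0228],tool(11,13)))
E
```

```text
time_s: 15.9
tcp_pos: [0.6047, 0.1711, 0.023]
eef_rot: [-180.0, 13.0, -169.0]
contact_force: [-1.7, 0.5, -1.8]
gripper_width: 0.0642
gripper_force: 15.0
[  35.95417803   23.59781152  -37.52301431   18.04239235  -17.89513971
 -131.62863182] [0.27218056 1.3957476  0.25643246]
[1.232, -5.44, -0.085, -0.0, -0.0, -0.0]
```

```bash
python3 -m pendant '[[0.3,-1.5,0,0,0,0],[0.6,-3.5,0,0,0,0],[0.6,-3.5,0,0,0,0],[0.6,-3.5,0,0,0,0]]' && python3 -m pendant '[[0,0,0,0,0,0],[0,0,0,0,0,0],[0,0,0,0,0,0],[0,0,0,0,0,0],[0,0,0,0,0,0]]' 78
python3 - <<'E'
from h import *
shot("pics/i.png",[("scene",295,205,60,45),("top",200,150,80,60)])
E
```

```text
time_s: 16.4
tcp_pos: [0.6052, 0.1677, 0.0231]
eef_rot: [180.0, 13.0, -169.0]
contact_force: [0.3, 0.7, -2.6]
gripper_width: 0.0639
gripper_force: 15.0
time_s: 17.02
tcp_pos: [0.605, 0.1678, 0.023]
eef_rot: [180.0, 13.0, -169.0]
contact_force: [-0.1, 0.2, -0.2]
gripper_width: 0.0777
gripper_force: 0.0
```

View pics/i.png

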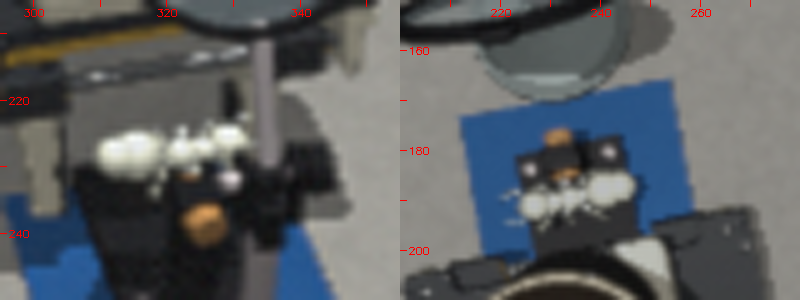

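The ant's body middle is at about (234.5,189.5) in the top view and (321,227.3) in the scene view. The heel corners in the top view are (223,181.4) and (245,177.4). The stand is released and looks upright.

```bash
python3 - <<'E'
from h import *
print("ant",tri((321,227.3),(235,189.4)),onz("top",(235,189.4),.073))
a,b=onz("top",(223,181.4),.014),onz("top",(245,177.4),.014);m=(a+b)/2;d=a-b;w=np.arctan2(-d[0],d[1])
print("heel",m,np.degrees(w),np.linalg.norm(d),"ant",m[:2]-.04*np.array([np.cos(w),np.sin(w)]))
# retreat: back 60mm along tool, then towards lens tab
for p,R in(([.56,.16,.12],tool(9,13)),([.56,.16,.40],tool(9,0)),([.722,.184,.40],tool(9,0))): print(go(p,R))
E
```

```text
ant (array([0.65282223, 0.17566517, 0.06754595]), np.float64(0.004426621683815674)) [0.65204684 0.17289796 0.073     ]
heel [0.68937052 0.18155408 0.014     ] 9.515053749590228 0.06640269245621554 ant [0.64992084 0.17494181]
[22.605, 0.932, -104.792, 0.008, 0.0, 0.034]
[-40.516, 0.953, -377.585, 0.004, 0.227, 0.035]
[-199.909, -6.374, -340.704, 0.004, 0.227, 0.035]
```

```bash
python3 -m pendant '[[0,0,0,0,0,0],[0,0,0,0,0,0],[0,0,0,0,0,0],[0,0,0,0,0,0],[-1.5,0,0.3,0,0,0],[-3.5,0,0.8,0,0,0],[-4.9,0,1.1,0,0,0],[-4.9,0,1.1,0,0,0],[-4.9,0,1.1,0,0,0]]' 58 12 && python3 -m pendant '[[0,0,0,0,0,0],[0,0,0,0,0,0],[0,0,0,0,0,0],[0,0,0,0,0,0],[0,0,0,0,0,0],[0,0,0,0,0,0]]' 80 && python3 -m pendant '[[1,0,-4,0,0,0],[4,0,-15,0,0,0],[9,0,-35,0,0,0],[14,0,-60,0,0,0],[20,0,-85,0,0,0],[23,0,-105,0,0,0],[15,0,-150,0,0.04,0],[5,0,-200,0,0.08,0.01],[-5,0,-250,0,0.14,0.02],[-20,0,-300,0,0.2,0.03],[-32,0,-345,0.004,0.227,0.035],[-40,0,-377,0.004,0.227,0.035],[-40,0,-377,0.004,0.227,0.035],[-40,0,-377,0.004,0.227,0.035]]' 0
python3 - <<'E'
from h import *
s=r.get_state();print(s["joints"])
im=r.capture("top"); m=(im.min(2)>150); m[:150]=0;m[215:]=0;m[:,:205]=0;m[:,265:]=0
b=im[:,:,2].astype(int)-im[:,:,0]>50
print(m.sum(),np.argwhere(m).mean(0)[::-1], np.argwhere(b).mean(0)[::-1])
cv2.imwrite("pics/j.png",im[:,:,::-1])
E
```

```text
time_s: 18.25
tcp_pos: [0.6094, 0.1682, 0.023]
eef_rot: [-180.0, 13.0, -169.0]
contact_force: [-5.4, -2.2, 5.8]
gripper_width: 0.064
gripper_force: 12.0
time_s: 19.0
tcp_pos: [0.6099, 0.1688, 0.023]
eef_rot: [180.0, 13.0, -169.0]
contact_force: [-0.8, -0.9, -0.4]
gripper_width: 0.0801
gripper_force: 0.0
time_s: 20.75
tcp_pos: [0.5639, 0.1599, 0.3991]
eef_rot: [180.0, -0.0, -171.0]
contact_force: [-0.2, 0.6, -0.2]
gripper_width: 0.0005
gripper_force: 0.0
[ 3.49052263e+01  8.76473593e+00  4.42608951e+00 -4.54101238e-02
 -8.56534449e+01 -1.15900459e+02]
28 [239.89285714 200.42857143] [245.40344828 174.81724138]
```

```bash
python3 - <<'E'
from h import *
im=r.capture("scene"); m=np.zeros(im.shape[:2],np.uint8); m[212:240,300:345]=(im[212:240,300:345].min(2)>165)
n,l,st,c=cv2.connectedComponentsWithStats(m); print([(st[i].tolist(),c[i].round(1).tolist()) for i in range(1,n) if st[i][4]>4])
ys,xs=np.nonzero(m);u,v=(xs.min()+xs.max())/2,(ys.min()+ys.max())/2
print(xs.min(),xs.max(),ys.min(),ys.max(),onz("scene",(u,v),.073),proj("scene",[.659,.1754,.073]))
# white pixels' image: lens disc/ tab dark pixels near tab
d=im[150:172,315:345].max(2)<60
for row in d.astype(int): print("".join(".#"[k] for k in row))
E
```

```text
[]
329 330 231 231 [0.67376727 0.19961764 0.073     ] [[320.39845923 227.53069267]]
..............................
..............................
..............................
..............................
..............................
..............................
..............................
..............................
..............................
.............######...........
............#######...........
............#######...........
.............######...........
.............######...........
.............######...........
.............#######..........
............############......
..........######......#####...
........####..............###.
......####..................##
.....###......................
....##........................
```

```bash
python3 -m pendant '[[0,0,-12,0,0,0],[-15,0,-25,0,0,0],[-45,0,-25,0,0,0],[-80,0,-25,0,0,0],[-115,0,-25,0,0,0],[-150,0,-25,0,0,0],[-170,0,-25,0,0,0],[-176,0,-25,0,0,0],[-176,0,-10,0,0,0],[-176,0,10,0,0,0],[-176,0,30,0,0,0],[-176,0,40,0,0,0],[-176,0,45,0,0,0],[-176,0,45,0,0,0]]' 0
python3 - <<'E'
from h import *
print(r.get_state()["joints"])
im=r.capture("scene")
d=im[150:172,315:345].max(2)<60
for row in d.astype(int): print("".join(".#"[k] for k in row))
s=r.get_state();print(proj("scene",[s["tcp_pos"]+[0,0,-.019]]))
E
```

```text
time_s: 22.6
tcp_pos: [0.7385, 0.1874, 0.3548]
eef_rot: [180.0, 0.0, -171.0]
contact_force: [-0.5, 0.0, 0.0]
gripper_width: 0.0003
gripper_force: 0.0
[ 2.88260923e+01  2.70807772e+01  2.45325594e+01  1.14029067e-02
 -8.74062496e+01 -1.09842663e+02]
...........##############....#
.#.######..##############...##
##.........##############...##
..........###############....#
..........##############......
...........#######...##.......
.....................###......
.....................###......
.....................###......
.....................###......
.....................##.......
.....................##.......
.....................##.......
....................###.......
...................####.......
...................####.......
....................###.......
..........##........###.......
.......#####........###.......
......####..........###......#
....####............###.......
...###..............##........
[[333.55920237 169.36454937]]
```

```bash
python3 -m pendant '[[12,0,-1,0,0,0],[24,0,1,0,0,0],[36,0,5.2,0,0,0],[47.5,0,11.3,0,0,0],[58.7,0,18.3,0,0,0],[69.3,0,26.2,0,0,0],[79.3,0,34.7,0,0,0],[88.6,0,44,0,0,0],[97.1,0,53.9,0,0,0],[104.9,0,64.6,0,0,0],[111.9,0,75.6,0,0,0],[118,0,87.2,0,0,0],[123.2,0,99.2,0,0,0],[127.5,0,111.6,0,0,0],[130.9,0,124.3,0,0,0],[132.6,0,133,0,0,0],[133.9,0,141.6,0,0,0],[134.7,0,150,0,0,0],[135.2,0,157,0,0,0],[135.2,0,158,0,0,0]]'
```

```text
time_s: 25.15
tcp_pos: [0.6051, 0.1663, 0.1962]
eef_rot: [-180.0, 0.0, -171.0]
contact_force: [-1.6, -0.9, 3.3]
gripper_width: 0.0006
gripper_force: 1.6
```

```bash
python3 -m pendant '[[0,0,1,0,0,0],[0,0,2,0,0,0],[0,0,2.5,0,0,0],[0,0,2.5,0,0,0]]'
```

```text
time_s: 25.65
tcp_pos: [0.6052, 0.1663, 0.1959]
eef_rot: [180.0, 0.1, -171.0]
contact_force: [-6.7, -0.8, 12.8]
gripper_width: 0.0003
gripper_force: 6.3
```

```bash
python3 -m pendant '[[0,0,-5,0,0,0],[0,0,-20,0,0,0],[5,0,-45,0,0,0],[20,0,-80,0,0,0],[40,0,-120,0,0,0],[70,0,-150,0,0,0],[100,0,-170,0,0,0],[130,0,-180,0,0,0],[160,-40,-180,0,0,0],[170,-90,-180,0,0,0],[170,-140,-180,0,0,0],[170,-190,-180,0,0,0],[170,-240,-180,0,0,0],[170,-270,-180,0,0,0],[170,-280,-180,0,0,0],[170,-280,-180,0,0,0]]'
python3 - <<'E'
from h import *
w=np.radians(8.7);e=np.array([np.cos(w),np.sin(w),0])
for n in("scene","top"):
    im=r.capture(n); cv2.imwrite(f"pics/k_{n}.png",im[:,:,::-1])
    u,v=proj(n,[.659,.1754,.073])[0]; a,b=int(v)-18,int(u)-24
    print(n,"expected ant",u,v,"origin",b,a, "tab level",proj(n,[np.array([.7677,.192,.176])-.175*e]))
    k=im[a:a+36,b:b+48]; q=k.min(2); d=k.max(2)
    for i in range(36): print("".join("O" if q[i,j]>150 else "#" if d[i,j]<60 else "b" if int(k[i,j,2])-k[i,j,0]>45 else "." for j in range(48)))
E
```

```text
time_s: 27.65
tcp_pos: [0.4808, -0.137, 0.374]
eef_rot: [180.0, 0.0, -171.1]
contact_force: [0.6, 0.8, -0.1]
gripper_width: 0.0002
gripper_force: 0.0
scene expected ant 320.39845922540275 227.53069267292503 origin 296 209 tab level [[316.33261543 184.92328322]]
bbbbbbbbb###.OOOOOOOOOOOOOOOOOOOOOOOOOOOO....###
bbbbbbbbbb###..OOOOOOOOOOOOOOOOOOOOOOOOOO...####
bbbbbbbbbbb###..OOOOOOOOOOOOOOOOOOOOOOOOO.####bb
bbbbbbbbbbbb####...OOOOOOOOOOOOOOOOOOOO..####bbb
bbbbbbbbbbbbbb#####...OOOOOOOOOOOOO....#####bbbb
bbbbbbbbbbbbbbb#######.............#######bbbbbb
bbbbbbbbbbbbbbbbb###############bbb#####bbbbbbbb
bbbbbbbbbbbbbbbbbbbb###########bbOOb#bbbbbObbbbb
bbbbbbbOObbbbbbbbbbbbbbbb######bbOObbbbbbbbbbbbb
bbbbbbbbObbbbbbbbbbObbbbbbbbbbbbbOOObbbbbbbbbbbb
bbbbbbbbbbbbbbObbbbbbbbbbbbbbbbbbbOObbbbbbbbbbbb
bbbbbObbbbbbbbbbbbbbbbbbbbbbbbbbbbOOObbbbbbbbbbb
bbbbbbbbbbbbbbbbbbbbbbbbbbbbbbbbbbbOObbbbbbbbbbb
bbbbbbbbbbbbbbbbbbbbbbbbbbbbbbbbbbbOObbbbbbbbbbb
bbbbbbbbbbbbbbbbbbbbbbbbbbbbbbbbbbbOOOObbbbbbbbb
bbbbbbbbbbbbbbbbbbbbbbbbbbbbbOObbbbbOOObbbbbbbbb
bbbbbbbbbbbbbbbbbbbbbbbObbbbbbbbbbbbOOObbbbbbbbb
bbbbb
[... 2165 characters left out ...]
..O..........OOOO...................##bbbbbbbb
bb..O.........O......................##bbbbbbbbb
bbb..........O.......................##bbbbbbbbb
bbb.................................##bbbbbbbbbb
bbbb...............................###bbbbbbbbbb
bbbbb.............................####.bbbbbbbbb
bbbbbb...........................#####.bbbbbbbbb
bbbbbb..........................#######bbbbbbbbb
bbbbbb........................########.bbbbbbbbb
bbbbb..bb....................##########bbbbbbbbb
bbbbbb.bbbb..............##############bbbbbbbbb
bbbbbb.bbbbbb.....#####################bbbbbbbbb
bbbbbb.bbbbbbbbb..#####################.bbbbbbbb<stdin>:8: RuntimeWarning: overflow encountered in scalar subtract
```

```bash
python3 -c "
from plant import r
print(r.close_job())"
```

```text
the job is handed in; nothing more can be done
None
```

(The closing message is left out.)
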